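# Close the core test chamber to its halfway vent position

## Robot

A 7-joint arm with a two-finger parallel gripper is mounted at the origin on the work surface. World frame = base frame: x ahead of the robot, y to its left, z up, the work surface at z = 0. Lengths are in m, angles in rad, forces in N, time in s.
With the tool pointing down it reaches from about 0.425 to 0.925 m from the base axis. Payload 6.8 kg.
Tool frame: the origin (TCP) lies at the very end of the fingers, on their centre line; the grasp point (between the pads) lies 19 mm behind it; z points along the fingers, y is the line along which they close (so a half turn about z gives the same grasp; the last joint's range is limited). The gripper opens to 85 mm and grips with 20 to 120 N. Pads are 22 mm wide; open, the fingers measure 114 mm over their backs; the gripper's body (76 mm by 85 mm) begins 54 mm behind the grasp point. The pads swing forward as they close: fully open they stand 13 mm farther back than shut.
Start: joints at [-1.416, 0.477, 0.022, 1.555, -0.011, 1.109, -0.083], TCP at [0.175, 0.652, 0.231] pointing down, gripper open.
Joint ranges: [-2.96, 2.96], [-0.34, 2.1], [-1.41, 1.46], [0.24, 2.44], [-1.37, 4.51], [0.17, 1.92], [-2.96, 2.96]. Speed limits (rad/s): [2.39, 2.39, 3.14, 3.14, 3.14, 3.14, 3.14].

## Interface

Orientations are given as a unit quaternion [w, x, y, z].
In Python, from station import bot, eyes, status, ticket gives the robot as it stands (bot), with the cameras (eyes), the readings (status) and the job (ticket).
- The arm moves only by the shell command python3 nudge.py 'ROWS' [FORCE]. ROWS is 1 to 20 rows, parted by a bar, with the numbers parted by spaces; each row has 5 numbers: dx, dy, dz in shares of 0.2 m (1.0 is 0.2 m), then a turn about the tool's z in normalised numbers (1 is 120 degrees), then the opening from 0.0 (shut) to 1.0 (fully open); each row shifts and turns the commanded pose from where the row before left it, along the tool's axes as they then stand; what a row does not reach is not made up. A row lasts 1/10 s, in which the tool goes at most 0.05 m and 0.15 rad, less where a joint would pass 70% of its speed; a pose out of reach is approached as far as the arm can. The fingers move at their own pace and stop on an object; FORCE is the grip in N (left out, the last holds). Time passes only in rows, so rows that do not move let the fingers close. It prints the time, the measured TCP pose, the force, the opening and the grip force at its end. A shift or turn number past 1, either way, is cut back to 1. Input that does not fit is refused with a message, and nothing moves.
- status.get_obs(): the state, without advancing time (a new reading comes with each control period).
- eyes.read_camera(name): name is "side" or "top"; returns the picture (384x512x3 uint8, blue, green, red); there is no depth.
- eyes.camera_info(name): a dict with "vertical_fov" (degrees; the focal length in pixels is half the picture's height over the tangent of half this angle, whatever the lens; pixels are square), "cx", "cy" (the principal point, pixels), "view" (4x4, takes a point from world to camera coordinates). Camera axes: x right, y up, looking along -z (the intrinsics and any distortion apply to the point x, -y, -z); pixel columns grow to the right and rows downward; lengths in m; the calibration is good to about 2 mm. A picture is of the moment at which its call begins. camera_info takes no time and is no camera call.
- ticket.hand_in(): hands the job in; it is judged then, once.
The state is a dict: "t": time; "q": joint angles; "joint_vel": joint speeds; "joint_torque": joint torques, N m; "eef_pos": TCP position; "tool_rot": TCP orientation; "contact_force": force on the tool from outside, world axes, zero at the start; "torque": the same for the moment, N m; "gripper_width": opening from 0.0 (shut) to 1.0 (fully open); "grasp_force": force on a finger pad.
Only numpy, scipy, OpenCV 4.12 (cv2) and the standard library are available. Lean on these libraries where they do the work, as an engineer would, in place of code of your own. Each camera call takes 0.05 s, during which the arm holds its last target. There are 200 camera calls.

## Task

Prepare the road-core test chamber: lay the perforated steel drainage disc flat and centred on the chamber's round pedestal, and the small asphalt slice flat and centred on top of it. Then take the grey bayonet cover by its bar, lower it over the stack with its two lugs through the ring's two entry gaps until it rests on the base plate, and turn it clockwise (seen from above) to halfway, where the ends of the bar point at the two raised ridges, stopping before the lock clicks. Finish while still gripping the cover by its bar at that halfway position, and leave the big cores, the brush and the tape reel where they are.

Things in the scene. Friction and masses are not known exactly. Their poses are not given: they have to be found in the camera images.
- base: Chamber base, aluminium, fixed to the worktop. Origin: centre of its underside, z up. Round plate 170 mm diameter, top at z=12 mm, carrying a central pedestal and round it a bayonet ring (outer radius 67, inner 60 mm, top at z=30 mm). A dark steel ledge inside the ring (inner radius 54 mm, z 24 to 30 mm) has two entry gaps, 28 mm wide, on the base's +x and -x sides.
- pedestal_top (a point): Centre of the pedestal's flat top, 34 mm above the worktop; the pedestal is 64 mm in diameter.
- gap (a point): Middle of the entry gap on the base's +x side, 57 mm from the axis, at the ring's top (z=30 mm). The other gap is on the far side. With the cover's lugs through the gaps it turns clockwise seen from above (yaw decreasing): halfway 40 degrees from entry, lock spring met at about 55, locked at about 80. Anticlockwise is blocked after about 5 degrees.
- halfway: Direction marker fixed on the base, origin at the base's origin, x axis along the line through the two halfway ridges (base yaw minus 40 degrees). The ridges are dark steel, raised and radial, on the plate outside the ring, 67 to 83 mm from the centre, 6 mm wide, top at z=20 mm. At halfway the cover's bar is parallel to this x axis, either way round.
- cover: Grey plastic bayonet cover, an inverted cup standing mouth down, about 0.4 kg. Origin: centre of its lower rim, z up. Skirt 102 mm outer, 92 mm inner diameter, 70 mm tall, 64 mm clear inside. Two lugs at the rim on its +x and -x sides, 14 mm wide, 8 mm tall, reaching 57 mm from the axis. Half-turn symmetric. Resting in the base, its origin is 12 mm above the base's, with 4 mm of lift left.
- bar (a point): Middle of the cover's bar grip, 84 mm above its rim. The bar lies on top along the cover's x axis (the line of the lugs): 90 mm long, 14 mm thick, 28 mm tall (70 to 98 mm above the rim).
- drain: Perforated drainage disc, steel, loose, 60 mm diameter, 12 mm thick, about 0.2 kg, lying flat. Origin: centre of its underside.
- slice: Small slice of asphalt core, loose, 54 mm diameter, 26 mm thick, about 0.14 kg, lying flat. Origin: centre of its underside.
- click (a joint): One of the two opposed spring plungers of the lock, in the ring wall under the ledge. 0 m at rest; grows to about 0.002 m as a lug of the cover is turned against it (0.001 m counts as clicking).
- click_b (a joint): The other spring plunger of the lock, same values.
- core_a: Bystander: big asphalt core, 100 mm diameter, 62 mm high. Origin: centre of its underside.
- core_b: Bystander: big asphalt core, 100 mm diameter, 55 mm high. Origin: centre of its underside.
- brush: Bystander: hand brush lying flat on the worktop, handle to its -x.
- reel: Bystander: yellow measuring-tape reel lying flat, about 150 mm across, 50 mm high. Origin: centre of its underside.

How it is judged:
On the way, in this order (a step that is already met when the one before it is completed fails the run):
1. the drainage disc lies flat and centred on the pedestal, let go (horizontal distance between drain and base below 0.01 m and z of drain in the frame of base between 0.031 and 0.037 m and contact force between the fingers and drain below 0.1 N and linear speed of drain below 0.02 m/s), for 0.2 s.
2. the slice lies flat and centred on the drainage disc, let go (horizontal distance between drain and base below 0.01 m and z of drain in the frame of base between 0.031 and 0.037 m and horizontal distance between slice and drain below 0.01 m and z of slice in the frame of base between 0.043 and 0.049 m and contact force between the fingers and slice below 0.1 N and linear speed of slice below 0.02 m/s), for 0.2 s.
3. the cover has gone down over the stack with its lugs through the entry gaps (z of cover in the frame of base between 0.009 and 0.0165 m and horizontal distance between cover and base below 0.006 m and angle between the x axis of cover and the x axis of base, either way round below 0.2 rad), for 0.05 s.
At the end, for the whole second after the job is handed in: Disc on the pedestal and slice on the disc, each within 10 mm of centre; cover down over them, lugs under the ledge (rim at most 4.5 mm above the plate), bar within 10 degrees of the halfway ridges, at rest, lock not clicked, fingers still gripping the cover (horizontal distance between drain and base below 0.01 m and z of drain in the frame of base between 0.031 and 0.037 m and horizontal distance between slice and drain below 0.01 m and z of slice in the frame of base between 0.043 and 0.049 m and z of cover in the frame of base between 0.009 and 0.0165 m and horizontal distance between cover and base below 0.006 m and angle between cover's own z axis and vertical below 0.08 rad and angle between the x axis of cover and the x axis of halfway, either way round below 0.17 rad and angular speed of cover below 0.1 rad/s and contact force between the fingers and cover above 1 N and value of joint each of click, click_b below 0.001 m); the arm keeps its last pose, push and grip.
It fails at once if the cover is turned into the lock click (value of joint any of click, click_b above 0.001 m).
It fails at once if the taller big core is disturbed (moved over 30 mm) (distance of core_a from where it was at the start of the episode above 0.03 m).
It fails at once if the lower big core is disturbed (moved over 30 mm) (distance of core_b from where it was at the start of the episode above 0.03 m).
It fails at once if the brush is disturbed (moved over 30 mm) (distance of brush from where it was at the start of the episode above 0.03 m).
It fails at once if the tape reel is disturbed (moved over 30 mm) (distance of reel from where it was at the start of the episode above 0.03 m).
It also fails if it takes over 72 s, if anything falls off the work surface, if the arm or the gripper's body presses on something with over 40 N, if the wrist force passes 120 N, or if a joint passes its speed limit or range.

## Working session

There is one attempt and no reset: what is moved stays moved. The work goes in short steps, Python scripts to look and compute and a shell command to move; the robot and the scene stay as the last step left them, time stands still between calls to the robot, and variables do not carry over. Pictures are saved under pics/ and viewed, at most 10 in all, crops included, and the job is handed in when it is done.

```bash
ls; mkdir -p pics; python3 - <<'E'
from station import bot, eyes, status, ticket
import cv2
for n in("top","side"):
    im=eyes.read_camera(n); cv2.imwrite(f"pics/{n}0.png",im)
    print(n,eyes.camera_info(n))
o=status.get_obs();print(o)
E
```

```text
nudge.py
pics
station.py
top {'vertical_fov': 44.57661939896017, 'cx': 263.3950029919862, 'cy': 192.36581933891645, 'view': array([[-1.25248302e-03, -9.99735892e-01, -2.29472987e-02,
         1.19356244e-01],
       [ 9.95974611e-01, -3.30381545e-03,  8.95748828e-02,
        -6.34812944e-01],
       [-8.96270390e-02, -2.27427359e-02,  9.95715703e-01,
        -1.45074150e+00],
       [ 0.00000000e+00,  0.00000000e+00,  0.00000000e+00,
         1.00000000e+00]])}
side {'vertical_fov': 44.4097560969028, 'cx': 260.9644820935777, 'cy': 188.66462365514676, 'view': array([[-0.96417304, -0.26431869,  0.02249418,  0.63261928],
       [ 0.1798776 , -0.58910975,  0.78777773, -0.13260444],
       [-0.19497283,  0.76360024,  0.61554875, -1.28949316],
       [ 0.        ,  0.        ,  0.        ,  1.        ]])}
{'t': 0.1, 'q': array([-1.41609561,  0.47772345,  0.02232741,  1.55629762, -0.01148194,
        1.1092345 , -0.08310723]), 'joint_vel': array([ 0.00070388, -0.00264476,  0.00089941, -0.00113592, -0.00090336,
        0.00020677,  0.00141   ]), 'joint_torque': array([ 4.10147390e-03, -5.97764075e+01,  1.61357291e+00, -2.81958550e+01,
        1.28164468e-02,  4.93790314e-03,  6.48470888e-06]), 'eef_pos': array([0.17523202, 0.65135589, 0.23044179]), 'tool_rot': array([-4.10254309e-05,  1.31005193e-01,  9.91381385e-01, -7.66335307e-04]), 'contact_force': array([-0.71039827,  0.2559026 , -0.08253209]), 'torque': array([ 0.0235765 , -0.00521688, -0.01603921]), 'grasp_force': 0.0, 'gripper_width': 0.9999434355953514}
```

View pics/top0.png

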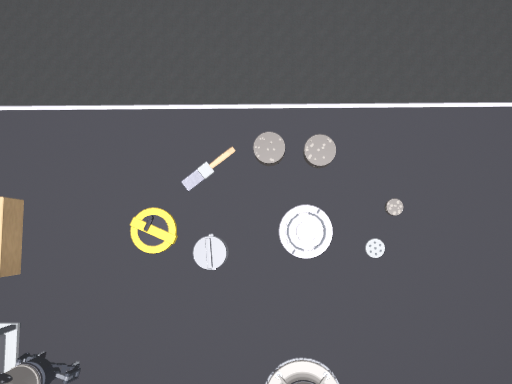

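View pics/side0.png

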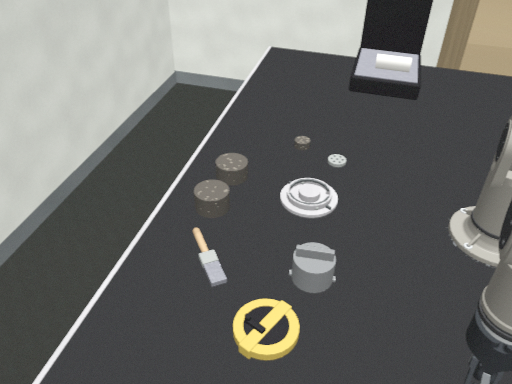

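The top view shows the base at about (306,232), disc (375,248), slice (395,207), cover (210,253) with its bar nearly vertical in the image, the reel and brush to the left and the cores at (269,148) and (320,150). The side view agrees. I'll zoom in on the base and cover.

```bash
python3 - <<'E'
import cv2,numpy as np
t=cv2.imread("pics/top0.png");s=cv2.imread("pics/side0.png")
r=lambda a,w,h:cv2.resize(a,(w,h),interpolation=cv2.INTER_CUBIC)
a=r(t[200:264,274:338],400,300*4//3)[:,:]
b=r(t[222:286,178:242],400,400)
c=np.hstack([a,b])
d=r(s[170:220,270:345],400,267)[:200]
e=r(s[235:295,275:350],400,320)[:200]
cv2.imwrite("pics/crop1.png",np.vstack([c,np.hstack([d,e])]))
E
```

```text
(no output)
```

View pics/crop1.png

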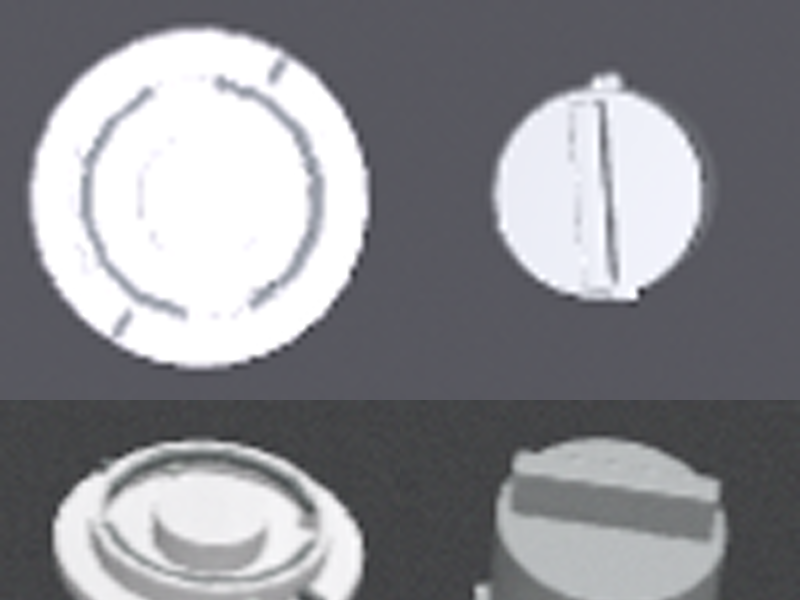

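Zoomed: the ridges lie at crop (278,69) and (123,322), the gaps at about (185,78) and (215,315), so the base yaw is about +8°. The cover's bar runs from (588,100) to (610,290), yaw about +6°. Now to measure.

```bash
cat >vis.py <<'E'
import cv2,numpy as np
from scipy.optimize import least_squares
from station import bot, eyes, status, ticket
def cam(n):
    i=eyes.camera_info(n); f=192/np.tan(np.radians(i["vertical_fov"]/2)); return f,i["cx"],i["cy"],np.array(i["view"])
def ray(n,px,z):
    f,cx,cy,V=cam(n); px=np.atleast_2d(px).astype(float)
    d=np.c_[(px[:,0]-cx)/f,-(px[:,1]-cy)/f,-np.ones(len(px))]@V[:3,:3]
    c=-V[:3,:3].T@V[:3,3]; s=(z-c[2])/d[:,2]
    return (c+s[:,None]*d)[:,:2]
def proj(n,p):
    f,cx,cy,V=cam(n); q=V[:3,:3]@p+V[:3,3]; return np.array([cx+f*q[0]/-q[2],cy-f*q[1]/-q[2]])
def nadir(n):
    V=cam(n)[3]; return (-V[:3,:3].T@V[:3,3])[:2]
def mask(im,box,thr):
    x0,y0,x1,y1=box; m=np.zeros(im.shape[:2],np.uint8)
    m[y0:y1,x0:x1]=(im[y0:y1,x0:x1].max(2)>thr)*255
    return cv2.morphologyEx(m,cv2.MORPH_CLOSE,np.ones((3,3)))
def circ(n,im,box,thr,z,R):
    "circle of known R at height z, from the half of the outline away from the camera"
    c=max(cv2.findContours(mask(im,box,thr),cv2.RETR_EXTERNAL,cv2.CHAIN_APPROX_NONE)[0],key=cv2.contourArea)[:,0]
    P=ray(n,c,z); m=P.mean(0); u=m-nadir(n); far=(P-m)@u>-0.1*R*np.hypot(*u); Q=P[far]
    g=lambda p:np.hypot(*(Q-p[:2]).T)-p[2]
    a=least_squares(lambda p:g([*p,R]),m,loss="soft_l1",f_scale=.002).x; b=least_squares(g,[*m,R],loss="soft_l1",f_scale=.002).x
    return a,b,len(Q)
E
python3 - <<'E'
from vis import *
t=cv2.imread("pics/top0.png");s=cv2.imread("pics/side0.png")
print("bg",t[250,340],t[207,395],"nadir",nadir("top"))
np.set_printoptions(precision=4,suppress=True)
for k,box,thr,z,R,bs in[("base",(270,195,345,270),120,.012,.085,(270,170,345,225)),("drain",(360,234,390,262),60,.012,.03,(320,148,355,172)),("slice",(382,194,408,220),50,.026,.027,(290,132,315,155)),("cover",(185,230,235,275),100,.07,.051,0)]:
    r=circ("top",t,box,thr,z,R); print(k,*r, "side px", proj("side",[*r[0],z]))
    if bs:
        print("  side fit",*circ("side",s,bs,90 if k!="slice" else 60,z,R))
# ridges and gaps: dark in plate
g=t.min(2)
P=ray("top",[[274+278/6.25,200+69/6.25],[274+123/6.25,200+322/6.25]],.02); d=P[0]-P[1]; print("ridge mid",P.mean(0),"yaw",np.degrees(np.arctan2(d[1],d[0])))
P=ray("top",[[178+588/6.25-64,222+100/6.25],[178+610/6.25-64,222+290/6.25]],.098); d=P[0]-P[1]; print("bar",P.mean(0),np.degrees(np.arctan2(d[1],d[0])),np.hypot(*d))
x=t[196:268,270:342].max(2); print(np.unique(t[190:270,345:360].max(2)))
print(t[200:218,312:326].min(2)); print(t[240:262,286:300].min(2))
E
```

```text
bg [96 88 88] [181 183 189] nadir [0.5023814  0.08423359]
base [ 0.5138 -0.0142] [ 0.5138 -0.0139  0.0853] 83 side px [308.6573 196.206 ]
  side fit [ 0.5149 -0.0216] [ 0.5149 -0.0223  0.0844] 74
drain [ 0.4591 -0.2525] [ 0.4615 -0.2402  0.0442] 58 side px [338.2171 156.1406]
  side fit [ 0.4612 -0.2353] [ 0.4612 -0.2342  0.031 ] 25
slice [ 0.5975 -0.3111] [ 0.5892 -0.2979  0.0417] 52 side px [301.2482 137.0354]
  side fit [ 0.5933 -0.3222] [ 0.5925 -0.3053  0.0458] 47
cover [0.449  0.2837] [0.4492 0.2828 0.0518] 54 side px [314.1466 257.6413]
ridge mid [ 0.5126 -0.0164] yaw -31.946688511882076
bar [0.4471 0.2766] 7.182652303259304 0.09085918453109833
[94 95 96 97]
[[ 88  87  88  88  88  88  88  87  88  88  88  89  89  88]
 [ 88  88  88  88  88  88  89  88  89  88  87  88  88  87]
 [ 88  88  88  88  88  88  88  88  88  89  87  88  88  89]
 [ 88  89  89  89  89  88  89  88  88  88  88  88  88  89]
 [ 88  88  88  88  88  88  88  89  88  88  88  88  88  88]
 [163 138 103  88  88  88  89  88  88  88  88  89  88  88]
 [255 240 191 164 126  86  88  88  88  88  88  88  88  88]
 [255 255 255
[... 1235 characters left out ...]
5 255 255 255 255 255 216 169 234 255 255 255 255]
 [ 87 127 236 255 255 255 228 157 187 253 255 255 255 255]
 [ 88  89 121 221 255 255 187 169 238 255 255 255 255 255]
 [ 88  88  88 101 175 237 169 200 255 255 255 255 255 255]
 [ 88  88  88  88  88 114 212 245 255 255 255 255 255 255]
 [ 88  88  89  88  88  88  99 165 238 255 255 255 255 255]
 [ 88  88  88  88  89  88  89  87  98 164 236 255 255 255]
 [ 88  88  88  88  88  89  88  89  88  87  88  99 179 237]
 [ 88  88  88  88  88  88  88  87  88  88  88  89  87  88]
 [ 88  87  88  88  88  88  88  88  88  89  88  88  88  88]
 [ 88  88  88  88  88  87  87  88  89  88  88  88  88  88]
 [ 89  88  88  88  88  88  87  88  88  88  88  88  88  88]]
```

```bash
cat >>vis.py <<'E'
def mask(im,box,thr):
    x0,y0,x1,y1=box; w=im[y0:y1,x0:x1].astype(int); ring=np.r_[w[0],w[-1],w[:,0],w[:,-1]]; bg=np.median(ring,0)
    m=np.zeros(im.shape[:2],np.uint8); m[y0:y1,x0:x1]=(abs(w-bg).max(2)>thr)*255
    return cv2.morphologyEx(m,cv2.MORPH_CLOSE,np.ones((3,3)))
def near(n,im,box,thr,z,R):
    c=max(cv2.findContours(mask(im,box,thr),cv2.RETR_EXTERNAL,cv2.CHAIN_APPROX_NONE)[0],key=cv2.contourArea)[:,0]
    P=ray(n,c,z); m=P.mean(0); u=m-nadir(n); Q=P[(P-m)@u<0.1*R*np.hypot(*u)]
    return least_squares(lambda p:np.hypot(*(Q-p).T)-R,m,loss="soft_l1",f_scale=.002).x
E
python3 - <<'E'
from vis import *
np.set_printoptions(precision=4,suppress=True)
t=cv2.imread("pics/top0.png");s=cv2.imread("pics/side0.png")
print("side cam",nadir("side"))
for k,box,thr,z,R,bs in[("base",(270,195,345,270),60,.012,.085,(270,170,345,225)),("drain",(360,234,390,262),40,.012,.03,(320,148,355,172)),("slice",(382,194,408,220),20,.026,.027,(290,132,315,155)),("cover",(185,230,235,275),60,.07,.051,(285,235,340,295))]:
    print(k,"top",*circ("top",t,box,thr,z,R),near("top",t,box,thr,0,R))
    print("  side",*circ("side",s,bs,thr if k!="slice" else 12,z,R),near("side",s,bs,thr if k!="slice" else 12,0,R))
print(s[132:156,290:316].max(2))
E
```

```text
side cam [0.3824 1.0738]
base top [ 0.5129 -0.0135] [ 0.513  -0.0145  0.0842] 82 [ 0.513  -0.0156]
  side [ 0.5148 -0.0195] [ 0.5149 -0.0207  0.0839] 71 [ 0.5149 -0.0213]
drain top [ 0.4609 -0.2317] [ 0.4609 -0.2317  0.03  ] 29 [ 0.4603 -0.2343]
  side [ 0.4611 -0.2351] [ 0.4611 -0.2346  0.0304] 25 [ 0.4619 -0.2405]
slice top [ 0.5896 -0.2926] [ 0.5897 -0.2928  0.0269] 26 [ 0.5908 -0.2993]
  side [ 0.5912 -0.2949] [ 0.5912 -0.2946  0.0273] 23 [ 0.5897 -0.3065]
cover top [0.4487 0.2806] [0.4485 0.2812 0.0505] 51 [0.4466 0.2908]
  side [0.4492 0.2826] [0.4493 0.2821 0.0506] 59 [0.4545 0.2188]
[[ 70  72  68  70  69  72  69  70  71  70  69  71  72  71  68  66  73  72
   74  75  73  71  69  71  69  68]
 [ 70  68  73  71  69  70  71  69  73  73  71  70  70  72  71  73  70  69
   69  71  72  67  71  70  71  69]
 [ 72  70  74  71  69  71  68  71  73  69  68  71  73  71  71  71  69  71
   68  73  69  71  66  70  67  71]
 [ 72  67  70  67  67  67  68  72  73  73  77  81  84  75  75  69  69  72
   72  70  69  71  71  69  70  71]
 [ 66  71  70  69  69  71  85  95 120 131 124 133 152 154 139 122 
[... 1414 characters left out ...]
88  84  72
   70  71  72  73  70  70  70  70]
 [ 71  67  75  71  69  72  70  73  69  73  70  74  75  68  73  71  70  69
   69  71  69  67  70  72  72  71]
 [ 68  72  75  70  71  69  69  73  71  72  69  71  72  72  72  72  71  69
   67  73  71  75  69  69  68  72]
 [ 71  71  72  69  71  66  73  72  68  71  67  73  73  70  68  68  71  69
   74  72  74  68  69  72  70  71]
 [ 71  71  69  70  68  69  68  70  71  73  72  68  73  70  71  70  68  71
   70  70  72  71  72  72  74  72]
 [ 69  71  66  71  70  68  70  68  72  68  69  68  69  71  70  72  64  72
   72  72  69  68  73  70  68  68]
 [ 73  69  72  68  69  72  75  70  72  70  68  70  71  65  71  70  71  71
   70  69  69  71  70  70  71  72]]
```

```bash
cat >d.py <<'E'
import sys,numpy as np
from station import bot, eyes, status, ticket
from scipy.spatial.transform import Rotation as Ro
# usage: d.py x y z [yaw_of_tool_y_line_deg]
o=status.get_obs(); q=o["tool_rot"]; R=Ro.from_quat([*q[1:],q[0]]).as_matrix()
a=[float(v) for v in sys.argv[1:]]
np.set_printoptions(precision=4,suppress=True)
y=np.degrees(np.arctan2(R[1,1],R[0,1]))
print("t",round(o["t"],2),"tcp",o["eef_pos"],"yaw_y",round(y,2),"tilt",R[:2,2],"F",o["contact_force"],"q7",o["q"][6].round(2))
for p in np.array(a[:len(a)//3*3]).reshape(-1,3): print("tool delta",R.T@(p-o["eef_pos"]))
if len(a)%3: e=(a[-1]-y+90)%180-90; print("turn rad",-np.radians(e))
E
python3 d.py 0.5 0.3 0.231 ; python3 d.py 0.461 -0.233 0.15
```

```text
t 0.1 tcp [0.1752 0.6514 0.2304] yaw_y 74.94 tilt [-0.0003 -0.0015] F [-0.7104  0.2559 -0.0825] q7 -0.08
tool delta [-0.4049 -0.2549 -0.0001]
t 0.1 tcp [0.1752 0.6514 0.2304] yaw_y 74.94 tilt [-0.0003 -0.0015] F [-0.7104  0.2559 -0.0825] q7 -0.08
tool delta [-0.5057 -0.7796  0.0817]
```

The rows are not in the units I measure in: shifts go in shares of 0.2 m and turns go in shares of 120 degrees. I convert before sending: -0.034 m is -0.17, -0.021 m is -0.105.

```bash
python3 nudge.py '-0.17 -0.105 0 0 1 | -0.17 -0.105 0 0 1 | -0.17 -0.105 0 0 1 | -0.17 -0.105 0 0 1 | -0.17 -0.105 0 0 1 | -0.17 -0.105 0 0 1 | -0.17 -0.105 0 0 1 | -0.17 -0.105 0 0 1 | -0.17 -0.105 0 0 1 | -0.17 -0.105 0 0 1 | -0.17 -0.105 0 0 1 | -0.17 -0.105 0 0 1'
python3 d.py 0.461 -0.233 0.12
```

```text
t: 1.3
eef_pos: [0.5046, 0.301, 0.231]
tool_rot: [-0.0, 0.131, 0.991, -0.0]
contact_force: [-0.7, -0.0, -0.6]
gripper_width: 0.998
grasp_force: 0.0
t 1.3 tcp [0.5046 0.301  0.231 ] yaw_y 74.95 tilt [-0.0005 -0.0003] F [-0.6903 -0.0194 -0.573 ] q7 0.73
tool delta [-0.0967 -0.527   0.1112]
```

In the tool's units: -0.044 m is -0.22, -0.043 m is -0.215.

```bash
python3 nudge.py '-0.04 -0.22 0 0 1 | -0.04 -0.22 0 0 1 | -0.04 -0.22 0 0 1 | -0.04 -0.22 0 0 1 | -0.04 -0.22 0 0 1 | -0.04 -0.22 0 0 1 | -0.04 -0.22 0.05 0 1 | -0.04 -0.22 0.1 0 1 | -0.04 -0.22 0.1 0 1 | -0.04 -0.22 0.1 0 1 | -0.04 -0.22 0.1 0 1 | -0.04 -0.215 0.1 0 1 | 0 0 0 0 1' 30
python3 d.py 0.461 -0.233 0.02
```

```text
t: 2.6
eef_pos: [0.4561, -0.2375, 0.1192]
tool_rot: [-0.002, 0.136, 0.991, -0.001]
contact_force: [0.0, 0.2, 0.4]
gripper_width: 0.999
grasp_force: 0.0
t 2.6 tcp [ 0.4561 -0.2375  0.1192] yaw_y 74.4 tilt [-0.0043 -0.0024] F [0.0266 0.1909 0.4056] q7 1.87
tool delta [-0.0038  0.006   0.0992]
```

In the tool's units: 0.03 m is 0.15, -0.004 m is -0.02.

```bash
python3 nudge.py '-0.02 0.02 0.15 0 1 | 0 0 0.15 0 1 | 0 0 0.15 0 1 | 0 0 0 0 1 | 0 0 0 0 1'
python3 d.py 0.461 -0.233 0.0; python3 - <<'E'
from vis import *
im=np.vstack([eyes.read_camera("top")[215:275,330:420],]);s=eyes.read_camera("side")[120:180,290:380]
cv2.imwrite("pics/g1.png",np.hstack([cv2.resize(a,(400,267),interpolation=2) for a in(im,s)]))
E
```

```text
t: 3.1
eef_pos: [0.4644, -0.2282, 0.0315]
tool_rot: [-0.001, 0.131, 0.991, 0.0]
contact_force: [-0.7, 0.3, 0.8]
gripper_width: 1.002
grasp_force: 0.0
t 3.1 tcp [ 0.4644 -0.2282  0.0315] yaw_y 74.95 tilt [-0.0011  0.0004] F [-0.6716  0.2666  0.8343] q7 1.94
tool delta [ 0.002  -0.0056  0.0315]
```

View pics/g1.png

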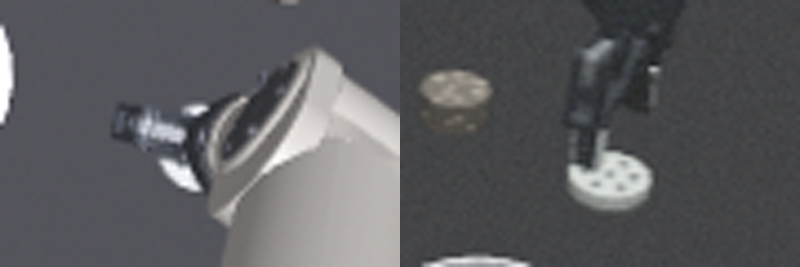

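Crop: the fingers hover over the disc (centre about (610,178) in the right half), near fingertip at about (585,165). I'll check that against the projection.

```bash
python3 - <<'E'
from vis import *
o=status.get_obs()["eef_pos"]; u=np.array([.26,.966,0])
f=lambda n,p:(proj(n,p)-([290,120] if n=="side" else [330,215]))*4.45+([400,0] if n=="side" else 0)
for n in("side","top"):
  for h in(.008,.013):
    for s in(-.05,0,.05): print(n,h,s,f(n,o+u*s+[0,0,h]))
  print("disc",f(n,np.array([.461,-.233,.012])))
E
```

```text
side 0.008 -0.05 [632.63547336 112.72095957]
side 0.008 0 [606.1431297  144.12242995]
side 0.008 0.05 [578.43389812 176.96628197]
side 0.013 -0.05 [633.49963848 107.05961496]
side 0.013 0 [606.97333138 138.39702541]
side 0.013 0.05 [579.22606359 171.17684344]
disc [608.40303058 174.51280106]
top 0.008 -0.05 [273.38495508 158.31035898]
top 0.008 0 [202.8963113  139.47959622]
top 0.008 0.05 [132.6279069  120.70766954]
top 0.013 -0.05 [275.1894607  158.55770132]
top 0.013 0 [204.45457178 139.66152368]
top 0.013 0.05 [133.94145361 120.82459007]
disc [200.32498937 144.95533157]
```

In the tool's units: 0.017 m is 0.085, 0.002 m is 0.01.

```bash
python3 nudge.py '0.01 -0.025 0.085 0 1 | 0 0 0.08 0 1 | 0 0 0 0 1 | 0 0 0 0 0.5 | 0 0 0 0 0.5 | 0 0 0 0 0.5 | 0 0 0 0 0.5 | 0 0 0 0 0.5' 40
python3 d.py 0.461 -0.233 0.0
```

```text
t: 4.0
eef_pos: [0.4623, -0.2331, 0.0]
tool_rot: [0.001, 0.131, 0.991, 0.0]
contact_force: [-1.2, 1.1, 8.9]
gripper_width: 0.679
grasp_force: 40.7
t 4.0 tcp [ 0.4623 -0.2331  0.    ] yaw_y 74.94 tilt [ 0.0023 -0.0002] F [-1.212   1.1007  8.8573] q7 1.98
tool delta [ 0.0013 -0.0003  0.    ]
```

In the tool's units: -0.04 m is -0.2, -0.02 m is -0.1.

```bash
python3 nudge.py '0 0 -0.1 0 0.5 | 0 0 -0.2 0 0.5 | 0 0 -0.2 0 0.5 | 0 0 0 0 0.5'
python3 d.py 0.5145 -0.016 0.1
```

```text
t: 4.4
eef_pos: [0.4646, -0.2344, 0.1035]
tool_rot: [0.005, 0.131, 0.991, -0.001]
contact_force: [0.2, -1.0, -1.4]
gripper_width: 0.677
grasp_force: 44.4
t 4.4 tcp [ 0.4646 -0.2344  0.1035] yaw_y 74.92 tilt [ 0.0093 -0.0027] F [ 0.1601 -1.0443 -1.4211] q7 1.9
tool delta [0.0087 0.2239 0.0034]
```

In the tool's units: 0.04 m is 0.2, 0.03 m is 0.15.

```bash
python3 nudge.py '0.005 0.15 0 0 0.5 | 0.01 0.2 0 0 0.5 | 0.01 0.2 0 0 0.5 | 0.01 0.2 0 0 0.5 | 0.01 0.2 0 0 0.5 | 0 0.15 0 0 0.5 | 0 0.02 0 0 0.5 | 0 0 0.15 0 0.5 | 0 0 0 0 0.5 | 0 0 0 0 0.5'
python3 d.py 0.5145 -0.016 0.036
python3 - <<'E'
from vis import *
s=eyes.read_camera("side");cv2.imwrite("pics/s2.png",s);t=eyes.read_camera("top");cv2.imwrite("pics/t2.png",t)
cv2.imwrite("pics/g2.png",np.hstack([cv2.resize(t[200:264,264:349],(400,300),interpolation=2),cv2.resize(s[155:230,260:360],(400,300),interpolation=2)]))
E
```

```text
t: 5.4
eef_pos: [0.5099, -0.0151, 0.0681]
tool_rot: [-0.001, 0.132, 0.991, -0.0]
contact_force: [0.2, 0.5, -2.3]
gripper_width: 0.676
grasp_force: 44.2
t 5.4 tcp [ 0.5099 -0.0151  0.0681] yaw_y 74.87 tilt [-0.0022 -0.0006] F [ 0.1766  0.5053 -2.2628] q7 1.47
tool delta [-0.0048  0.0003  0.0321]
```

View pics/g2.png

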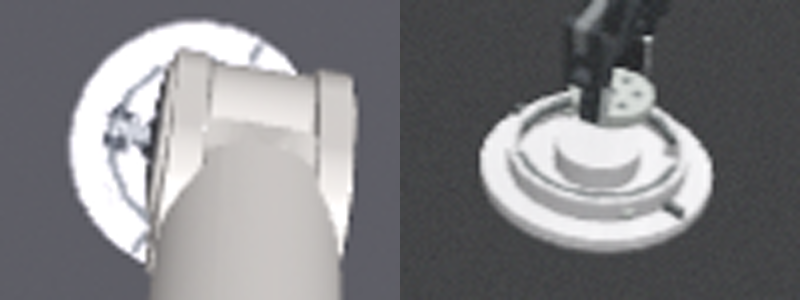

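The side crop shows the disc held level, just behind and above the pedestal. I'll refine the base centre from the dark ledge arc.

```bash
python3 - <<'E'
from vis import *
np.set_printoptions(precision=4,suppress=True)
c0=np.array([.5135,-.016])
for n,f in(("top","t"),("side","s")):
    im=cv2.imread(f"pics/{n}0.png").min(2).astype(float)
    yy,xx=np.mgrid[:384,:512]; px=np.c_[xx.ravel(),yy.ravel()]
    P=ray(n,px,.03); r=np.hypot(*(P-c0).T); v=im.ravel()
    m=(r>.047)&(r<.064)&(v<(215 if n=="top" else 150)); w=P[m]
    s=least_squares(lambda p:np.hypot(*(w-p[:2]).T)-p[2],[*c0,.057],loss="soft_l1",f_scale=.002).x
    print(n,m.sum(),s, "med",np.median(v[(r<.08)]))
    a=np.degrees(np.arctan2(w[:,1]-s[1],w[:,0]-s[0])); h=np.histogram(a,36,(-180,180))[0]; print(h)
    # ridges
    P=ray(n,px,.02); r=np.hypot(*(P-s[:2]).T); a=np.degrees(np.arctan2(*(P-s[:2]).T[::-1]))
    for g in(-31.5,148.5):
        k=(r>.068)&(r<.082)&(abs((a-g+180)%360-180)<14); ww=np.clip(245-v[k],0,None); print("ridge",(a[k]*ww).sum()/ww.sum(),(P[k]*ww[:,None]).sum(0)/ww.sum())
E
```

```text
top 193 [ 0.5127 -0.0145  0.0579] med 255.0
[ 0  0  5  6  5  8  7  8  9 11  7  6  7  5  6  6  7  1  0  0  4  6  4  8
  6  7  7  6  5  6  4  5  5  7  7  2]
ridge -31.642709983348976 [ 0.5768 -0.054 ]
ridge 147.91800522683002 [0.4491 0.0254]
side 127 [ 0.5143 -0.014   0.0552] med 199.0
[ 0  2  5  4 10  7  9  6  8  6  7  7  7  7  7  5  6  2  1  0  0  2  2  0
  2  0  0  3  3  1  0  1  0  4  3  0]
ridge -33.22397811489728 [ 0.5782 -0.0558]
ridge 146.5459790702199 [0.4526 0.0268]
```

In the tool's units: 0.015 m is 0.075, 0.012 m is 0.06.

```bash
python3 d.py 0.514 -0.0145 0.036; python3 nudge.py '-0.02 0.01 0.075 0 0.5 | 0 0 0.06 0 0.5 | 0 0 0 0 0.5 | 0 0 0 0 0.5'
python3 d.py 0.514 -0.0145 0.035
```

```text
t 5.5 tcp [ 0.5111 -0.015   0.0691] yaw_y 74.86 tilt [ 0.0007 -0.0001] F [-0.0091  0.1237 -1.8627] q7 1.47
tool delta [-0.0026  0.0012  0.0331]
t: 5.9
eef_pos: [0.5149, -0.0136, 0.0414]
tool_rot: [-0.0, 0.131, 0.991, -0.0]
contact_force: [-0.2, -0.1, -1.8]
gripper_width: 0.677
grasp_force: 44.4
t 5.9 tcp [ 0.5149 -0.0136  0.0414] yaw_y 74.92 tilt [-0.0006 -0.0001] F [-0.2256 -0.1119 -1.8245] q7 1.49
tool delta [ 0.0007 -0.0011  0.0064]
```

In the tool's units: 0.003 m is 0.015, -0.001 m is -0.005.

```bash
python3 nudge.py '0.0025 -0.005 0.015 0 0.5 | 0 0 0.015 0 0.5 | 0 0 0 0 0.5 | 0 0 0 0 0.5'
python3 d.py 0.514 -0.0145 0.035
```

```text
t: 6.3
eef_pos: [0.5145, -0.0141, 0.0353]
tool_rot: [-0.0, 0.131, 0.991, 0.0]
contact_force: [0.9, 0.0, -2.1]
gripper_width: 0.677
grasp_force: 44.4
t 6.3 tcp [ 0.5145 -0.0141  0.0353] yaw_y 74.94 tilt [-0.  0.] F [ 0.9357  0.0153 -2.0731] q7 1.5
tool delta [ 0.0004 -0.0005  0.0003]
```

In the tool's units: 0.001 m is 0.005.

```bash
python3 nudge.py '0 0 0.005 0 0.5 | 0 0 0 0 0.5 | 0 0 0 0 0.85 | 0 0 0 0 0.85 | 0 0 0 0 0.85 | 0 0 0 0 0.85' | grep -v rot
python3 nudge.py '0 0 -0.15 0 0.9 | 0 0 -0.2 0 1 | 0 0 -0.2 0 1 | 0 0 0 0 1 | 0 0 0 0 1'
python3 d.py 0.5904 -0.2935 0.12
```

```text
t: 6.9
eef_pos: [0.5146, -0.0141, 0.0344]
contact_force: [-0.2, -0.5, 0.5]
gripper_width: 0.846
grasp_force: 0.0
t: 7.4
eef_pos: [0.515, -0.0138, 0.1451]
tool_rot: [0.001, 0.131, 0.991, 0.001]
contact_force: [-0.2, -0.7, -0.4]
gripper_width: 1.0
grasp_force: 0.0
t 7.4 tcp [ 0.515  -0.0138  0.1451] yaw_y 74.96 tilt [0.0021 0.0008] F [-0.2138 -0.6614 -0.3528] q7 1.41
tool delta [-0.1453 -0.2506  0.0251]
```

Move to the slice; then with the arm clear, check the disc on the pedestal.

In the tool's units: -0.035 m is -0.175, -0.02 m is -0.1.

```bash
python3 nudge.py '-0.1 -0.175 0 0 1 | -0.1 -0.175 0 0 1 | -0.1 -0.175 0 0 1 | -0.1 -0.175 0.05 0 1 | -0.1 -0.175 0.1 0 1 | -0.1 -0.175 0.1 0 1 | -0.1 -0.175 0.1 0 1 | -0.025 -0.03 0.1 0 1 | 0 0 0 0 1 | 0 0 0 0 1 | 0 0 0 0 1' | grep -v rot
python3 d.py 0.5904 -0.2935 0.004
python3 - <<'E'
from vis import *
np.set_printoptions(precision=4,suppress=True)
s=eyes.read_camera("side");t=eyes.read_camera("top")
cv2.imwrite("pics/s3.png",s);cv2.imwrite("pics/t3.png",t)
cv2.imwrite("pics/g3.png",np.vstack([np.hstack([cv2.resize(t[200:264,264:349],(400,300),interpolation=2),cv2.resize(s[155:230,260:360],(400,300),interpolation=2)]),np.hstack([cv2.resize(t[180:240,350:430],(400,300),interpolation=2),cv2.resize(s[100:175,260:360],(400,300),interpolation=2)])]))
print(proj("top",[.513,-.0145,.046]),proj("side",[.513,-.0145,.046]))
E
```

```text
t: 8.5
eef_pos: [0.5895, -0.2927, 0.0545]
contact_force: [-0.4, 0.3, 0.4]
gripper_width: 1.004
grasp_force: 0.0
t 8.5 tcp [ 0.5895 -0.2927  0.0545] yaw_y 75.03 tilt [-0.      0.0009] F [-0.3704  0.3329  0.3929] q7 1.96
tool delta [-0.0011 -0.0006  0.0505]
[306.0696 231.0219] [309.934  187.1384]
```

View pics/g3.png

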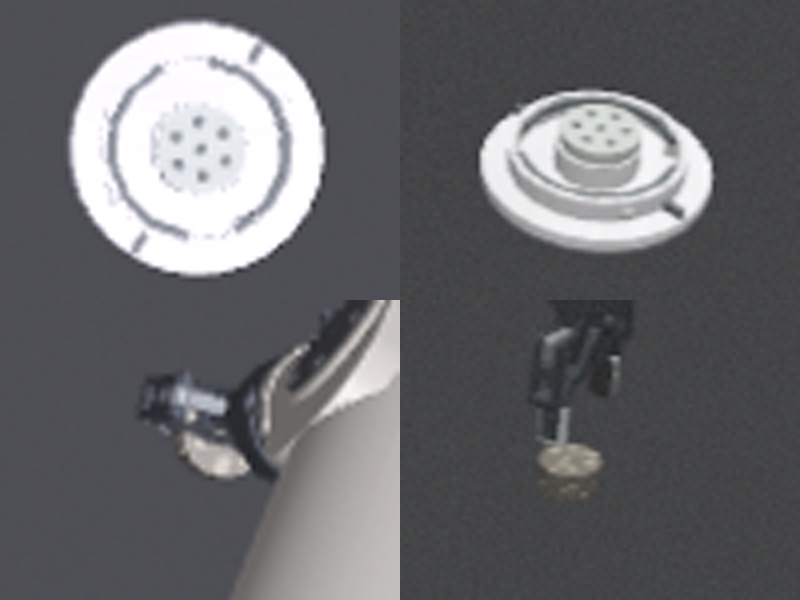

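The crops show the disc flat and centred on the pedestal (centre hole at about (306.4,231.6), predicted (306.1,231.0)). The gripper is over the slice. Grasp it.

In the tool's units: 0.02 m is 0.1, 0.01 m is 0.05.

```bash
python3 nudge.py '-0.005 -0.0025 0.1 0 1 | 0 0 0.1 0 1 | 0 0 0.05 0 1 | 0 0 0 0 1 | 0 0 0 0 1 | 0 0 0 0 0.4 | 0 0 0 0 0.4 | 0 0 0 0 0.4 | 0 0 0 0 0.4 | 0 0 0 0 0.4' 40 | grep -v rot
python3 d.py 
python3 nudge.py '0 0 -0.1 0 0.4 | 0 0 -0.2 0 0.4 | 0 0 -0.2 0 0.4 | 0 0 0 0 0.4' | grep -v rot
python3 d.py 0.513 -0.0145 0.1
```

```text
t: 9.6
eef_pos: [0.5908, -0.2952, 0.0055]
contact_force: [-0.3, 1.3, 6.2]
gripper_width: 0.621
grasp_force: 41.7
t 9.6 tcp [ 0.5908 -0.2952  0.0055] yaw_y 74.94 tilt [ 0.0016 -0.0004] F [-0.2662  1.302   6.21  ] q7 1.98
t: 10.0
eef_pos: [0.5933, -0.2972, 0.1103]
contact_force: [0.2, -1.5, -0.6]
gripper_width: 0.614
grasp_force: 42.6
t 10.0 tcp [ 0.5933 -0.2972  0.1103] yaw_y 74.9 tilt [ 0.0092 -0.004 ] F [ 0.1985 -1.5116 -0.6235] q7 1.94
tool delta [0.1513 0.2521 0.0084]
```

In the tool's units: 0.035 m is 0.175, 0.021 m is 0.105.

```bash
python3 nudge.py '0.105 0.175 0 0 0.4 | 0.105 0.175 0 0 0.4 | 0.105 0.175 0 0 0.4 | 0.105 0.175 0 0 0.4 | 0.105 0.175 0 0 0.4 | 0.105 0.175 0 0 0.4 | 0.1 0.175 0 0 0.4 | 0.02 0.035 0 0 0.4 | 0 0 0 0 0.4 | 0 0 0.1 0 0.4 | 0 0 0.075 0 0.4 | 0 0 0 0 0.4 | 0 0 0 0 0.4' | grep -v rot
python3 d.py 0.513 -0.0145 0.053
```

```text
t: 11.3
eef_pos: [0.5109, -0.0143, 0.0694]
contact_force: [0.5, 0.4, -1.3]
gripper_width: 0.618
grasp_force: 42.6
t 11.3 tcp [ 0.5109 -0.0143  0.0694] yaw_y 74.81 tilt [-0.0003 -0.0008] F [ 0.5285  0.4304 -1.309 ] q7 1.49
tool delta [-0.0021  0.0004  0.0164]
```

In the tool's units: 0.008 m is 0.04, -0.0015 m is -0.0075.

```bash
python3 nudge.py '-0.0075 0 0.04 0 0.4 | 0 0 0.04 0 0.4 | 0 0 0 0 0.4 | 0 0 0 0 0.4' | grep -v rot
python3 d.py 0.5125 -0.0145 0.0515
```

```text
t: 11.7
eef_pos: [0.512, -0.0131, 0.0531]
contact_force: [0.3, 0.9, -1.0]
gripper_width: 0.618
grasp_force: 42.6
t 11.7 tcp [ 0.512  -0.0131  0.0531] yaw_y 74.94 tilt [-0.0005 -0.0001] F [ 0.3345  0.9333 -0.9582] q7 1.51
tool delta [-0.0008 -0.0013  0.0016]
```

In the tool's units: 0.0015 m is 0.0075, -0.001 m is -0.005.

```bash
python3 nudge.py '0 -0.005 0.0075 0 0.4 | 0 0 0 0 0.4 | 0 0 0 0 0.4' | grep -v rot
python3 nudge.py '0 0 0 0 0.8 | 0 0 0 0 0.8 | 0 0 0 0 0.8 | 0 0 0 0 0.8' | grep -v rot
python3 nudge.py '0 0 -0.15 0 0.9 | 0 0 -0.2 0 1 | 0 0 -0.2 0 1 | 0 0 0 0 1' | grep -v rot
python3 d.py 0.4489 0.2815 0.2 97
```

```text
t: 12.0
eef_pos: [0.512, -0.014, 0.0519]
contact_force: [-1.0, 0.0, -1.3]
gripper_width: 0.612
grasp_force: 42.6
t: 12.4
eef_pos: [0.512, -0.0139, 0.0519]
contact_force: [-0.2, -0.6, -0.1]
gripper_width: 0.8
grasp_force: 0.0
t: 12.8
eef_pos: [0.5153, -0.0141, 0.1666]
contact_force: [0.5, 0.6, -0.4]
gripper_width: 1.001
grasp_force: 0.0
t 12.8 tcp [ 0.5153 -0.0141  0.1666] yaw_y 74.91 tilt [0.0089 0.0016] F [ 0.4945  0.5669 -0.4244] q7 1.41
tool delta [ 0.1408  0.2683 -0.0335]
turn rad -0.3855086160836892
```

In the tool's units: 0.034 m is 0.17, 0.03 m is 0.15, -0.1 rad is -0.0477.

```bash
python3 nudge.py '0.09 0.17 -0.05 0 1 | 0.09 0.17 -0.05 0 1 | 0.09 0.17 -0.05 0 1 | 0.09 0.17 0 0 1 | 0.09 0.17 0 0 1 | 0.09 0.17 0 0 1 | 0.09 0.17 0 0 1 | 0.075 0.15 0 0 1 | 0 0 0 -0.0477 1 | 0 0 0 -0.0477 1 | 0 0 0 -0.0477 1 | 0 0 0 -0.0382 1 | 0 0 0 0 1 | 0 0 0 0 1' | grep -v rot
python3 d.py 0.4489 0.2815 0.12 97
python3 - <<'E'
from vis import *
np.set_printoptions(precision=4,suppress=True)
s=eyes.read_camera("side");t=eyes.read_camera("top")
cv2.imwrite("pics/s4.png",s);cv2.imwrite("pics/t4.png",t)
t0=cv2.imread("pics/top0.png");s0=cv2.imread("pics/side0.png")
cv2.imwrite("pics/g4.png",np.vstack([np.hstack([cv2.resize(t[200:264,264:349],(400,300),interpolation=2),cv2.resize(s[155:230,260:360],(400,300),interpolation=2)]),np.hstack([cv2.resize(t[215:290,160:260],(400,300),interpolation=2),cv2.resize(s[195:300,240:380],(400,300),interpolation=2)])]))
print(proj("top",[.513,-.0145,.072]),proj("side",[.513,-.0145,.072]))
# bar from the initial side+top pictures: top-face corners
for n,c in(("side",[[275+517/5.333,235+455/5.333-400/5.333],[275+718/5.333,235+482/5.333-400/5.333]]),):
    P=ray(n,c,.098);d=P[0]-P[1];print(n,P.mean(0),np.hypot(*d),np.degrees(np.arctan2(d[1],d[0])))
# lugs in the top picture
print(t0[228:240,200:216].min(2)); print(t0[264:274,204:222].min(2))
E
```

```text
t: 14.2
eef_pos: [0.4452, 0.2812, 0.1914]
contact_force: [-0.5, 0.2, 0.0]
gripper_width: 1.0
grasp_force: 0.0
t 14.2 tcp [0.4452 0.2812 0.1914] yaw_y 96.58 tilt [-0.0006 -0.0003] F [-0.5486  0.1983  0.046 ] q7 1.1
tool delta [-0.0038 -0.0002  0.0714]
turn rad -0.00732612557656814
[306.6489 230.9586] [310.7147 180.017 ]
side [0.2786 0.2279] 0.08729507108978729 5.581612089724722
[[ 88  88  89  88  89  88  88  88  88  88  88  88  88  88  88  88]
 [ 87  88  88  88  88  88  88  88  89  88  89  87  89  88  88  87]
 [ 88  88  88  88  86  88  88  87  88  88  88  88  88  88  88  88]
 [ 88  88  89  88  88  88  89  88  88  87  89  87  88  89  89  88]
 [ 88  89  88  88  87  88  88  88  89  88  88  88  88  87  88  88]
 [ 88  88  88  88  89  88  89  89  89 102 106 124 121  93  88  89]
 [ 88  87  88  88  88  88  88  88 108 184 181 213 207 124  88  88]
 [ 88  88  89  88  88  88  93 104 156 254 232 233 229 155  87  90]
 [ 88  88  90 102 114 143 156 178 198 218 217 217 206 162 138 127]
 [ 89 105 135 177 197 235 235 233 235 230 231 237 238 240 236 209]
 [117 180 220 242 234 213 204 213 226 173 166 237 237 238 238 239]
 [188 238 235 235 234 223 232 236 238 222 145 237 237 237 238 238]]
[[237 237 238 238 235 239 238 177 144 239 240 240 240 240 240 240 232 186]
 [237 237 237 225 234 238 238 191 144 239 240 240 240 241 241 234 170 100]
 [237 237 237 228 234 239 241 222 155 240 240 240 240 237 230 150 100  88]
 [235 238 236 215 231 237 241 233 204 240 240 241 232 190 111  88  88  88]
 [205 231 230 218 202 194 188 205 238 241 242 245  69  88  88  89  88  88]
 [ 87  80 131 182 185 195 196 182 217 223 233 244  90  88  88  88  87  88]
 [ 88  88  88  88  88  88  88  89  91  98  88  74  88  88  88  88  88  88]
 [ 88  88  88  87  88  87  88  88  88  88  87  87  88  88  88  88  88  88]
 [ 87  88  87  88  88  88  88  88  88  88  88  89  87  88  88  88  88  87]
 [ 88  87  88  88  88  88  88  89  88  88  88  88  88  88  88  88  88  88]]
```

View pics/g4.png

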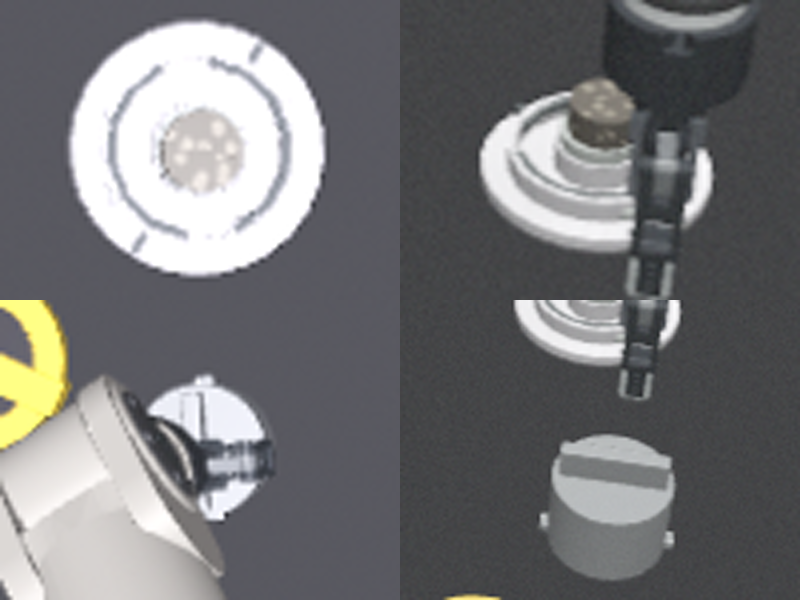

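The crops show the slice centred on the disc at top px (306.5,231.8), with the gripper above the cover and its fingers straddling the bar. Refine the bar yaw.

```bash
python3 - <<'E'
from vis import *
P=ray("side",[[296.9,245.3],[334.6,250.4]],.098);d=P[0]-P[1];print(P.mean(0),np.hypot(*d),np.degrees(np.arctan2(d[1],d[0])))
L=ray("top",[211,234.3],.008)[0];d=L-[.449,.2815];print(L,np.hypot(*d),np.degrees(np.arctan2(d[1],d[0])))
# side lugs (from the g4 crop, 140/400 scale)
P=ray("side",[[240+544*.35-140,195+(520-300)*.35],[240+669*.35-140,195+(539-300)*.35]],.004);d=P[0]-P[1];print(P.mean(0),np.hypot(*d),np.degrees(np.arctan2(d[1],d[0])))
E
```

```text
[0.44887059 0.27873551] 0.08852313531816246 5.711790998301129
[0.50328437 0.28577284] 0.054452267761713316 4.5005931535678805
[0.44846329 0.28007609] 0.10822772272261798 4.9816886935979605
```

In the tool's units: 0.03 m is 0.15, 0.02 m is 0.1, 0.02 rad is 0.0095.

```bash
python3 nudge.py '-0.02 0 0.1 0.0095 1 | 0 0 0.15 0 1 | 0 0 0.15 0 1 | 0 0 0.1 0 1 | 0 0 0 0 1 | 0 0 0 0 1 | 0 0 0 0 1' | grep -v rot
python3 d.py 0.449 0.281 0.074 95.5
```

```text
t: 15.0
eef_pos: [0.4502, 0.2825, 0.093]
contact_force: [0.9, 0.3, 0.0]
gripper_width: 1.002
grasp_force: 0.0
t 15.0 tcp [0.4502 0.2825 0.093 ] yaw_y 95.54 tilt [0.0017 0.0013] F [0.9017 0.3057 0.0195] q7 1.14
tool delta [ 0.0014 -0.0014  0.019 ]
turn rad 0.0007282548976059513
```

In the tool's units: 0.01 m is 0.05, 0.008 m is 0.04.

```bash
python3 nudge.py '0.005 -0.005 0.05 0 1 | 0 0 0.04 0 1 | 0 0 0 0 1 | 0 0 0 0 0.3 | 0 0 0 0 0 | 0 0 0 0 0 | 0 0 0 0 0 | 0 0 0 0 0 | 0 0 0 0 0 | 0 0 0 0 0' 80 | grep -v rot
python3 d.py 0.449 0.281 0.074
```

```text
t: 16.0
eef_pos: [0.4486, 0.2812, 0.074]
contact_force: [-0.3, 1.6, 0.8]
gripper_width: 0.14
grasp_force: 80.1
t 16.0 tcp [0.4486 0.2812 0.074 ] yaw_y 95.58 tilt [0.0003 0.0006] F [-0.2939  1.6226  0.8302] q7 1.15
tool delta [-0.0004 -0.0003 -0.    ]
```

The rows are not in the units I measure in: shifts go in shares of 0.2 m and turns go in shares of 120 degrees. I convert before sending: -0.02 m is -0.1, -0.01 m is -0.05.

```bash
python3 nudge.py '0 0 -0.05 0 0 | 0 0 -0.1 0 0 | 0 0 -0.1 0 0 | 0 0 -0.1 0 0 | 0 0 -0.1 0 0 | 0 0 -0.1 0 0 | 0 0 -0.05 0 0 | 0 0 0 0 0 | 0 0 0 0 0' 100 | grep -v rot
python3 d.py 0.513 -0.0145 0.19 98
```

```text
t: 16.9
eef_pos: [0.4479, 0.2804, 0.1931]
contact_force: [-0.1, 0.5, -3.2]
gripper_width: 0.141
grasp_force: 98.7
t 16.9 tcp [0.4479 0.2804 0.1931] yaw_y 95.57 tilt [-0.001  -0.0008] F [-0.0986  0.4536 -3.1868] q7 1.09
tool delta [-0.0362 -0.2998  0.0032]
turn rad -0.04243146787043982
```

In the tool's units: -0.03 m is -0.15, -0.025 m is -0.125, -0.02 rad is -0.0095.

```bash
python3 nudge.py '-0.01 -0.075 0 -0.0095 0 | -0.015 -0.125 0 -0.0095 0 | -0.015 -0.15 0 0 0 | -0.02 -0.15 0 0 0 | -0.02 -0.15 0 0 0 | -0.02 -0.15 0 0 0 | -0.02 -0.15 0 0 0 | -0.02 -0.15 0 0 0 | -0.015 -0.15 0 0 0 | -0.015 -0.125 0 0 0 | -0.01 -0.075 0 0 0 | 0 -0.05 0 0 0 | 0 0 0 0 0 | 0 0 0 0 0 | 0 0 0 0 0' | grep -v rot
python3 d.py 0.513 -0.0145 0.19 98
python3 - <<'E'
from vis import *
s=eyes.read_camera("side");t=eyes.read_camera("top")
cv2.imwrite("pics/s5.png",s);cv2.imwrite("pics/t5.png",t)
cv2.imwrite("pics/g5.png",np.hstack([cv2.resize(t[190:274,250:362],(400,300),interpolation=2),cv2.resize(s[110:230,230:390],(400,300),interpolation=2)]))
E
```

```text
t: 18.4
eef_pos: [0.5238, -0.0103, 0.1935]
contact_force: [0.1, 0.0, -4.3]
gripper_width: 0.143
grasp_force: 98.6
t 18.4 tcp [ 0.5238 -0.0103  0.1935] yaw_y 97.97 tilt [-0.0007  0.0005] F [ 0.143   0.0475 -4.2922] q7 1.76
tool delta [ 0.0112 -0.0027  0.0035]
turn rad -0.0005635563094691569
```

View pics/g5.png

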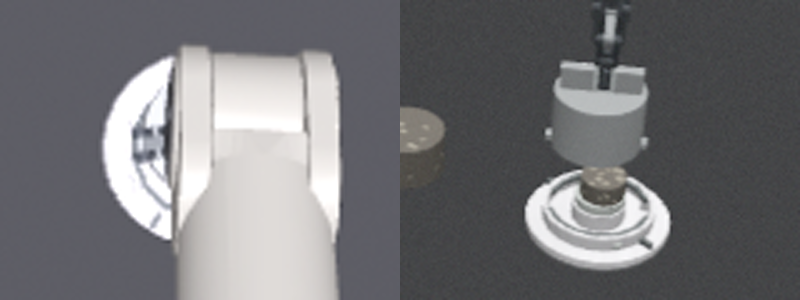

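The side crop shows the cover level over the stack, its skirt spanning crop x 552–648 (centre px about 310). Correct the position, then check the axis.

In the tool's units: 0.006 m is 0.03, 0.005 m is 0.025.

```bash
python3 nudge.py '0.03 -0.005 0 0 0 | 0.025 -0.01 0 0 0 | 0 0 0 0 0 | 0 0 0 0 0 | 0 0 0 0 0' | grep -v rot
python3 d.py 0.513 -0.0145 0.19 98
python3 - <<'E'
from vis import *
s0=cv2.imread("pics/s5.png"); s=eyes.read_camera("side"); e=status.get_obs()["eef_pos"]
for im,p in((s0,[.5238,-.0103]),(s,e[:2])):
    f,cx,cy,V=cam("side")
    for z in(.16,.15):
        c=proj("side",[*p,z]); r=int(round(c[1])); row=im[r].max(1).astype(int); 
        x=np.arange(270,350); b=row[x]>100; xs=x[b]; print(z,c,r,xs.min(),xs.max(),(xs.min()+xs.max())/2)
E
```

```text
t: 19.0
eef_pos: [0.5138, -0.0161, 0.1939]
contact_force: [-0.3, -0.3, -3.9]
gripper_width: 0.143
grasp_force: 98.6
t 19.0 tcp [ 0.5138 -0.0161  0.1939] yaw_y 97.86 tilt [0.0004 0.0002] F [-0.3495 -0.2713 -3.8998] q7 1.76
tool delta [0.0005 0.0017 0.0039]
turn rad -0.0023983654685071575
0.16 [309.37769527 154.77797164] 155 293 327 310.0
0.15 [309.06877024 157.77229403] 158 292 326 309.0
0.16 [313.31759234 154.26294283] 154 298 331 314.5
0.15 [312.9907296  157.25405734] 157 297 330 313.5
```

In the tool's units: 0.02 m is 0.1, 0.01 m is 0.05.

```bash
python3 nudge.py '0 0.008 0.05 0 0 | 0 0 0.1 0 0 | 0 0 0.1 0 0 | 0 0 0.1 0 0 | 0 0 0.05 0 0 | 0 0 0 0 0 | 0 0 0 0 0 | 0 0 0 0 0' | grep -v rot
python3 d.py 0.514 -0.0145 0.11 98
```

```text
t: 19.85
eef_pos: [0.5142, -0.0146, 0.1146]
contact_force: [-0.5, 0.8, -3.7]
gripper_width: 0.141
grasp_force: 98.4
t 19.85 tcp [ 0.5142 -0.0146  0.1146] yaw_y 97.85 tilt [0.0018 0.0003] F [-0.5227  0.8425 -3.746 ] q7 1.83
tool delta [0.0002 0.0001 0.0046]
turn rad -0.0025917871066814206
```

In the tool's units: 0.005 m is 0.025, 0.004 m is 0.02, -0.002 rad is -0.001.

```bash
python3 nudge.py '0 0 0.025 -0.001 0 | 0 0 0.02 0 0 | 0 0 0.015 0 0 | 0 0 0 0 0 | 0 0 0 0 0' | grep -v rot; python3 d.py
python3 nudge.py '0 0 0.01 0 0 | 0 0 0.01 0 0 | 0 0 0 0 0 | 0 0 0 0 0' | grep -v rot; python3 d.py 0.514 -0.0145 0.086 98
```

```text
t: 20.35
eef_pos: [0.5133, -0.0146, 0.1017]
contact_force: [0.5, -1.0, -4.0]
gripper_width: 0.141
grasp_force: 98.5
t 20.35 tcp [ 0.5133 -0.0146  0.1017] yaw_y 97.97 tilt [-0.0003 -0.0001] F [ 0.5044 -0.9561 -3.9542] q7 1.84
t: 20.75
eef_pos: [0.5134, -0.0146, 0.0978]
contact_force: [0.1, 0.0, -4.2]
gripper_width: 0.143
grasp_force: 98.5
t 20.75 tcp [ 0.5134 -0.0146  0.0978] yaw_y 97.97 tilt [-0.0001 -0.    ] F [ 0.0995  0.0494 -4.1627] q7 1.84
tool delta [-0.0006  0.      0.0118]
turn rad -0.00048422244808041124
```

No contact and the rim is below the ledge top. Continue down to the plate.

In the tool's units: 0.003 m is 0.015.

```bash
python3 nudge.py '0 0 0.015 0 0 | 0 0 0.015 0 0 | 0 0 0.015 0 0 | 0 0 0 0 0 | 0 0 0 0 0' | grep -v rot; python3 d.py
python3 nudge.py '0 0 0.005 0 0 | 0 0 0.005 0 0 | 0 0 0.0025 0 0 | 0 0 0 0 0 | 0 0 0 0 0' | grep -v rot; python3 d.py 0.514 -0.0145 0.086 98
```

```text
t: 21.25
eef_pos: [0.5133, -0.0146, 0.0886]
contact_force: [-0.4, 0.1, -4.0]
gripper_width: 0.138
grasp_force: 98.5
t 21.25 tcp [ 0.5133 -0.0146  0.0886] yaw_y 97.97 tilt [-0.0003 -0.0001] F [-0.3667  0.1045 -3.9792] q7 1.85
t: 21.75
eef_pos: [0.5134, -0.0146, 0.0863]
contact_force: [0.3, -0.6, -4.7]
gripper_width: 0.142
grasp_force: 98.5
t 21.75 tcp [ 0.5134 -0.0146  0.0863] yaw_y 97.97 tilt [ 0. -0.] F [ 0.291  -0.63   -4.7253] q7 1.85
tool delta [-0.0006  0.      0.0003]
turn rad -0.00044617022316956916
```

In the tool's units: 0.0005 m is 0.0025.

```bash
python3 nudge.py '0 0 0.0025 0 0 | 0 0 0.0025 0 0 | 0 0 0 0 0 | 0 0 0 0 0' | grep -v rot
python3 nudge.py '0 0 0 0.0143 0 | 0 0 0 0.0191 0 | 0 0 0 0.0191 0 | 0 0 0 0.0191 0 | 0 0 0 0.0191 0 | 0 0 0 0 0 | 0 0 0 0 0' | grep -v rot; python3 d.py 0.5134 -0.0145 0.086 58; python3 -c "
from station import bot, eyes, status, ticket;print(status.get_obs()['torque'])"
```

```text
t: 22.15
eef_pos: [0.5134, -0.0144, 0.086]
contact_force: [-4.2, 1.3, 7.0]
gripper_width: 0.144
grasp_force: 100.1
t: 22.85
eef_pos: [0.5147, -0.0149, 0.086]
contact_force: [2.2, -2.1, 4.5]
gripper_width: 0.139
grasp_force: 99.8
t 22.85 tcp [ 0.5147 -0.0149  0.086 ] yaw_y 87.09 tilt [ 0.0027 -0.0002] F [ 2.2387 -2.0699  4.452 ] q7 1.7
tool delta [ 0.0014  0.0003 -0.    ]
turn rad 0.5077110853171934
[-0.48110196 -0.25862392 -0.10574553]
```

In the tool's units: 0.001 m is 0.005, 0.04 rad is 0.0191.

```bash
python3 nudge.py '0.005 0 0 0.0191 0 | 0 0 0 0.0191 0 | 0 0 0 0.0191 0 | 0 0 0 0.0191 0 | 0 0 0 0.0191 0 | 0 0 0 0.0191 0 | 0 0 0 0.0191 0 | 0 0 0 0 0 | 0 0 0 0 0' | grep -v rot; python3 d.py 0.5134 -0.0145 0.086 58
python3 nudge.py '0 0 0 0.0191 0 | 0 0 0 0.0191 0 | 0 0 0 0.0191 0 | 0 0 0 0.0191 0 | 0 0 0 0.0143 0 | 0 0 0 0.0095 0 | 0 0 0 0 0 | 0 0 0 0 0' | grep -v rot; python3 d.py 0.5134 -0.0145 0.086 58
```

```text
t: 23.75
eef_pos: [0.5135, -0.0146, 0.086]
contact_force: [1.4, -0.5, 5.6]
gripper_width: 0.141
grasp_force: 100.0
t 23.75 tcp [ 0.5135 -0.0146  0.086 ] yaw_y 71.07 tilt [0.0022 0.0001] F [ 1.3631 -0.5482  5.6144] q7 1.47
tool delta [ 0.0001  0.0001 -0.    ]
turn rad 0.2281051359427806
t: 24.55
eef_pos: [0.5135, -0.0146, 0.086]
contact_force: [1.4, -0.9, 6.1]
gripper_width: 0.139
grasp_force: 100.1
t 24.55 tcp [ 0.5135 -0.0146  0.086 ] yaw_y 59.06 tilt [0.002 0.   ] F [ 1.395  -0.8779  6.101 ] q7 1.3
tool delta [ 0.0001  0.0001 -0.    ]
turn rad 0.018447526446051882
```

Final check by camera.

In the tool's units: 0.015 rad is 0.0072.

```bash
python3 nudge.py '0 0 0 0.0072 0 | 0 0 0 0 0 | 0 0 0 0 0 | 0 0 0 0 0' | grep -v rot; python3 d.py 0.5134 -0.0145 0.086 58
python3 - <<'E'
from vis import *
s=eyes.read_camera("side");t=eyes.read_camera("top")
cv2.imwrite("pics/g6.png",np.hstack([cv2.resize(t[190:274,250:362],(400,300),interpolation=2),cv2.resize(s[130:232,246:382],(400,300),interpolation=2)]))
E
```

```text
t: 24.95
eef_pos: [0.5134, -0.0147, 0.086]
contact_force: [0.5, -1.9, 5.9]
gripper_width: 0.14
grasp_force: 100.1
t 24.95 tcp [ 0.5134 -0.0147  0.086 ] yaw_y 58.2 tilt [0.002  0.0001] F [ 0.4771 -1.9198  5.8711] q7 1.29
tool delta [ 0.0001  0.0001 -0.    ]
turn rad 0.0034662500371992248
```

View pics/g6.png

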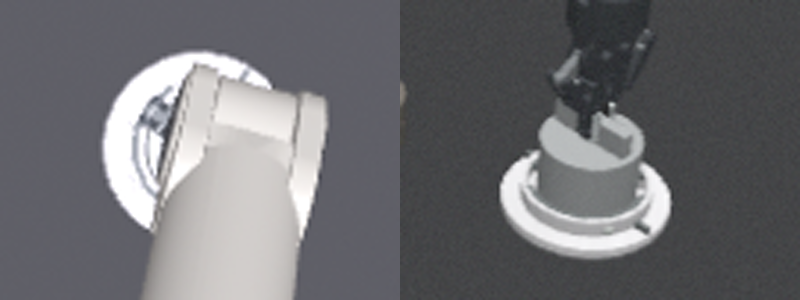

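The side crop shows the cover seated in the ring. Its bar, from (567,110) to (622,145), is parallel to the ridge line from (532,155) to (642,228). Hand in.

```bash
python3 -c "
from station import bot, eyes, status, ticket;print(ticket.hand_in())"
```

```text
the job is handed in; nothing more can be done
None
```

The job is handed in (no verdict was returned): disc and slice centred on the pedestal, cover seated through the gaps and turned to the halfway ridges, still gripped by its bar, at about 25 s of the 72 s allowed.

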